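Swap the load on the print shop's bench dryer and start it

ROBOT

A 6-joint arm with a two-finger parallel gripper is mounted at the origin on the work surface. World frame = base frame: x ahead of the robot, y to its left, z up, the work surface at z = 0. Lengths are in m, angles in degrees, forces in N, time in s.
With the tool pointing down it reaches from about 0.35 to 0.875 m from the base axis. Payload 4.2 kg.
Tool frame: the origin (TCP) lies at the very end of the fingers, on their centre line; the grasp point (between the pads) lies 19 mm behind it; z points along the fingers, y is the line along which they close (so a half turn about z gives the same grasp; the last joint's range is limited). The gripper opens to 87 mm and grips with 3 to 60 N. Pads are 19 mm wide; open, the fingers measure 117 mm over their backs; the gripper's body (75 mm by 190 mm) begins 51 mm behind the grasp point.
Start: joints at [-55.199, 22.042, 0.453, 0, -68.411, -14.817], TCP at [0.214, -0.587, 0.223] pointing down, gripper open.
Joint ranges: [-179.83, 179.83], [-69.29, 118.12], [-61.27, 80.66], [-181.25, 117.63], [-171.15, -9.14], [-177.46, 177.46]. Speed limits (degrees/s): [159.86, 159.86, 180, 180, 180, 180].

INTERFACE

Orientations are given as a 3x3 rotation matrix whose columns are the frame's x, y, z axes.
In Python, from station import monitor, cams, ticket gives the robot as it stands.
- The arm moves only by the tool drive_tool, never from a script. Its argument "moves" is a list of rows, each an object with "delta_pos": the shift along the tool's x, y, z in mm, a list of three; "turn": the turn about the tool's z in rad; "claw": the opening, from 0 (shut) to 1 (fully open). A call has 1 to 12 rows; each row shifts and turns the commanded pose from where the row before left it, along the tool's axes as they then stand; what a row does not reach is not made up. A row lasts 1/8 s, in which the tool goes at most 62.5 mm and 10.7 degrees, less where a joint would pass 70% of its speed; a pose out of reach is approached as far as the arm can. A call is refused whole if a number of a shift passes 62.5 or a number of a turn 0.188, either way. A call with a gripper value outside its range is refused whole. The fingers move at their own pace and stop on an object; the grip force is fixed at half the most. Time passes only in rows, so rows that do not move let the fingers close. It gives the time, the measured TCP pose, the force, the opening and the grip force at its end, in the units of the state.
- monitor.sense(): the state, without advancing time (a new reading comes with each control period).
- cams.capture(name): name is "scene" or "side" or "wrist"; returns a dict with "color" (400x640x3 uint8, red, green, blue), "range_z" (400x640 float32, m along the optical axis (not along the pixel's ray), 0 where there is no reading), "vertical_fov" (degrees; the focal length in pixels is half the picture's height over the tangent of half this angle, whatever the lens; pixels are square), "cx", "cy" (the principal point, pixels), "dist" ([k1, k2, p1, p2, k3] as OpenCV has them; the pictures are not rectified), "extrinsics" (4x4, takes a point from camera to world coordinates). Camera axes: x right, y down, z forward; pixel columns grow to the right and rows downward; lengths in m; the calibration is good to about 2 mm. A picture is of the moment at which its call begins.
- ticket.finish_job(): hands the job in; it is judged then, once.
The state is a dict: "time_s": time; "joints": joint angles; "joint_velocities": joint speeds; "effort": joint torques, N m; "tcp_pos": TCP position; "ee_rot": TCP orientation; "wrist_force": force on the tool from outside, world axes, zero at the start; "moment": the same for the moment, N m; "gripper_width": opening from 0.0 (shut) to 1.0 (fully open); "gripper_force": force on a finger pad.
Only numpy, scipy, OpenCV 4.12 (cv2) and the standard library are available. Lean on these libraries where they do the work, as an engineer would, in place of code of your own. Each camera call takes 0.05 s, during which the arm holds its last target. There are 200 camera calls.

TASK

Change over the dryer: lift the big printing block off its plate and lay it flat in the middle of the kraft paper pad, then carry the handled tub of loose stamps level, spilling none, and set it down (do not drop it) flat on the plate inside the rim. Only then start the dryer: push its knob down and, holding it down, turn it clockwise until it stops, and let it spring back up. Leave the other things on the table where they are.

Things in the scene. Friction and masses are not known exactly. Their poses are not given: they have to be found in the camera images.
- dryer: grey bench dryer fixed to the table, 210 mm (x) by 330 mm (y); origin under its centre, on the table. Its plate lies towards +y (point plate). Towards -y is its console, a box with its top 70 mm above the table, from 28 to 165 mm towards -y; the knob stands on it, its axis 90 mm towards -y and 30 mm towards -x of the origin
- plate (a point): centre of the upper face of the dryer's plate, 34 mm above the table, with the dryer's axes. The plate is a bare aluminium rectangle, 190 mm along x and 150 mm along y, inside a steel rim 6 mm thick that stands 10 mm above the plate
- knob_grip (a point): gripping point of the black knob: on its upright axis, 12 mm below its top, 114 mm above the table when up. The knob is a disc of 60 mm diameter with an upright grip bar, 56 mm long (along this point's x), 14 mm thick, 36 mm tall (24 mm below to 12 mm above this point); a white line on top marks the pointer end (-x). The point moves and turns with the knob
- plunger (a joint): how far the knob is pushed straight down, in m: 0 up, 0.010 at the bottom stop. A spring pushes it up with 3 N at the top, 8 N at the bottom
- knob (a joint): turn of the knob, in rad, clockwise seen from above: 0 at the off stop, 1.3 at the drying stop. Blocked both ways unless pushed down at least 6 mm (7 to 9 mm is best). Let go part-way it stays down; only within 0.2 rad of the drying stop (or 0.1 of the off stop) does it spring up and lock. Friction about 0.05 N m
- block_mid (a point): centre (31 mm above the underside) of the big wooden printing block that lies on the dryer's plate at the start. Base 110 mm along x, 64 mm along y and 20 mm tall with a black rubber face below; on top of it a wooden grip ridge along x, 90 mm long, 22 mm thick, from 20 to 62 mm above the underside. About 0.3 kg
- sheet: pad of brown kraft paper fixed to the table, 200 mm along x, 150 mm along y, 6 mm thick; origin under its centre, on the table
- tub_mid (a point): centre, 50 mm above the underside, of the open white tub: 150 mm along x, 110 mm along y, walls 45 mm tall and 4 mm thick, floor 4 mm thick, a partition along x in the middle that rises in its middle to an upright handle panel
- tub_handle (a point): gripping point of the tub's handle panel, 80 mm above the tub's underside, on its centre line. The panel is 60 mm long along x, 14 mm thick along y and stands from the walls' height (45 mm) to 100 mm above the underside. Tub with its contents about 0.42 kg
- tub_in (a point): point inside the tub, on its centre line 15 mm above its underside
- stamp0_mid (a point): centre of one of the four loose wooden stamps that lie in the open tub, two on each side of the partition: 60 x 34 mm, 30 mm tall, about 35 g
- stamp1_mid (a point): centre of one of the four loose wooden stamps that lie in the open tub, two on each side of the partition: 60 x 34 mm, 30 mm tall, about 35 g
- stamp2_mid (a point): centre of one of the four loose wooden stamps that lie in the open tub, two on each side of the partition: 60 x 34 mm, 30 mm tall, about 35 g
- stamp3_mid (a point): centre of one of the four loose wooden stamps that lie in the open tub, two on each side of the partition: 60 x 34 mm, 30 mm tall, about 35 g
- brayer: bystander: ink roller lying on the table: rubber roller 52 mm thick and 110 mm long along its own y, wooden handle towards its own -x, 160 mm in all; origin on the table under the roller's middle
- jar: bystander: closed white jar, 68 mm across, 85 mm tall; origin under its centre
- bottle: bystander: white bottle, 56 mm across, 160 mm tall; origin under its centre
- can: bystander: can with a white paper label, 76 mm across, 100 mm tall; origin under its centre
- mug: bystander: white mug with a handle, 80 mm across, 90 mm tall; origin under its centre
- spare_tub: bystander: empty white tub without a handle, 110 x 120 x 70 mm; origin under its centre
- brush: bystander: paint brush lying flat, about 180 mm long along its own x; origin under it
Mind the look-alikes: they are no part of the job. Leave any blue or purple look-alike of the part that bears stamp2_mid alone.

How it is judged:
By the outcome, as a careful person would: the job done as asked, in the order asked, and still so for the second after the job is handed in, with the robot touching nothing.
It also fails if it takes over 72 s, if anything falls off the work surface, if the arm or the gripper's body presses on something with over 40 N, if the wrist force passes 120 N, or if a joint passes its speed limit or range.

## Working session

There is one attempt and no reset: what is moved stays moved. The work goes in short steps, Python scripts to look and compute and a tool call to move; the robot and the scene stay as the last step left them, time stands still between calls to the robot, and variables do not carry over. Pictures are saved under pics/ and viewed, at most 10 in all, crops included, and the job is handed in when it is done.

Besides the shell and the picture viewer there is one more tool, called after ">>>" in YAML: its name, and indented under it one key for each argument. drive_tool: Moves the arm, as the interface text tells. Its arguments: {"type":"object","properties":{"moves":{"type":"array","items":{"type":"object","properties":{"delta_pos":{"type":"array","items":{"type":"number"}},"turn":{"type":"number"},"claw":{"type":"number"}}}}},"required":["moves"]}

```bash
mkdir -p pics; cat > h.py <<'E'
import numpy as np, cv2, json
from station import monitor, cams, ticket
def cap(n):
    c=cams.capture(n); h,w=c["color"].shape[:2]
    f=h/2/np.tan(np.radians(c["vertical_fov"])/2)
    c["K"]=np.array([[f,0,c["cx"]],[0,f,c["cy"]],[0,0,1]]); c["D"]=np.array(c["dist"],float); c["E"]=np.array(c["extrinsics"]); return c
def rays(c,uv):
    p=cv2.undistortPoints(np.asarray(uv,float).reshape(-1,1,2),c["K"],c["D"]).reshape(-1,2)
    return np.c_[p,np.ones(len(p))]
def cloud(c):
    h,w=c["range_z"].shape; v,u=np.mgrid[:h,:w]
    r=rays(c,np.stack([u,v],-1).reshape(-1,2))*c["range_z"].reshape(-1,1)
    return (r@c["E"][:3,:3].T+c["E"][:3,3]).reshape(h,w,3)
def onplane(c,uv,z):
    d=rays(c,uv)@c["E"][:3,:3].T; o=c["E"][:3,3]
    return o+d*((z-o[2])/d[:,2])[:,None]
def save(n,img): cv2.imwrite("pics/"+n+".png",cv2.cvtColor(img,cv2.COLOR_RGB2BGR))
E
python3 - <<'E'
from h import *
import pickle
for n in("scene","side"):
    c=cap(n); save(n,c["color"]); pickle.dump(c,open(n+".pkl","wb")); print(n,c["E"].round(3).tolist(),(c["range_z"]>0).mean())
s=monitor.sense(); print({k:np.round(v,3).tolist() for k,v in s.items()})
E
```

```text
scene [[0.882, 0.402, -0.247, 0.933], [0.472, -0.746, 0.471, -0.821], [0.005, -0.532, -0.847, 1.474], [0.0, 0.0, 0.0, 1.0]] 0.99583984375
side [[0.999, -0.039, 0.037, 0.466], [-0.052, -0.532, 0.845, -1.132], [-0.014, -0.846, -0.533, 0.788], [0.0, 0.0, 0.0, 1.0]] 0.9958203125
{'time_s': 0.1, 'joints': [-55.201, 22.087, 0.387, -0.026, -68.411, -14.817], 'joint_velocities': [0.041, -0.11, 0.234, 0.12, -0.098, -0.011], 'effort': [-0.0, -39.169, 18.794, 4.232, 0.013, -0.0], 'tcp_pos': [0.213, -0.587, 0.222], 'ee_rot': [[-0.94, -0.342, -0.001], [-0.342, 0.94, 0.002], [0.0, 0.002, -1.0]], 'wrist_force': [-0.119, 0.402, -0.052], 'moment': [0.031, 0.03, -0.033], 'gripper_force': 0.0, 'gripper_width': 0.998}
```

View pics/scene.png

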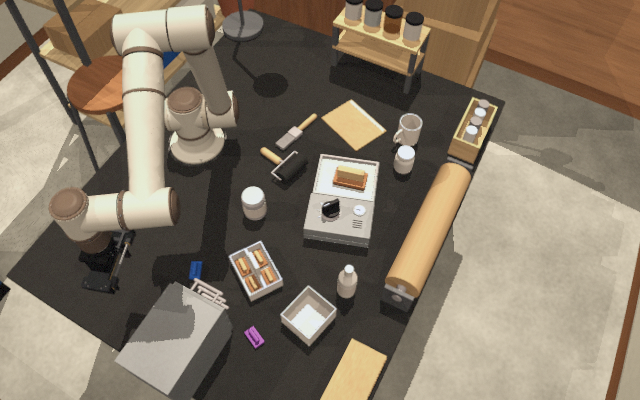

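View pics/side.png

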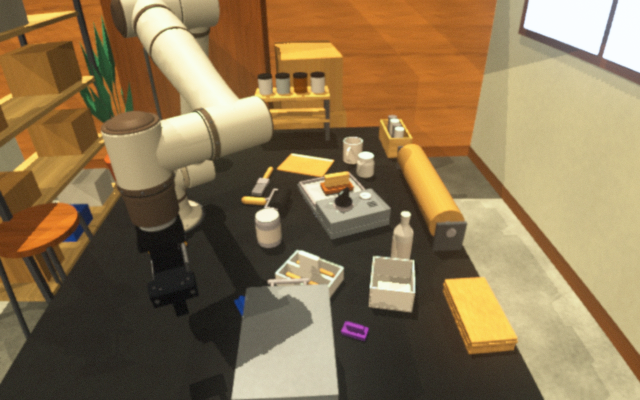

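The scene view shows:
- **Dryer:** (342,200), with the knob at (330,208) and the block on its plate at (350,177).
- **Kraft pad:** (353,125). The wooden board at (355,372) and the roll at (430,235) could be mistaken for it.
- **Tub with stamps:** (257,270). The spare tub at (308,315) could be mistaken for it.
- **Stamp look-alikes:** blue at (196,270), purple at (254,337).

I choose block (350,177), pad (353,125) and tub (257,270).

```bash
cat > m.py <<'E'
from h import *
def rect(xy):
    (c,s,a)=cv2.minAreaRect(np.float32(xy)*1000)
    if s[0]<s[1]: s=s[::-1]; a+=90
    return np.round(c,1),np.round(s,1),round((a+90)%180-90,1)   # a = direction of the long side, deg
def near(P,x,y,r): return np.hypot(P[...,0]-x,P[...,1]-y)<r
def biggest(m):
    n,l,s,_=cv2.connectedComponentsWithStats(m.astype(np.uint8)); return l==1+np.argmax(s[1:,4])
E
python3 - <<'E'
from m import *
import pickle
c=pickle.load(open("scene.pkl","rb")); P=cloud(c); Z=P[...,2]
for n,(u,v) in dict(blk=(350,172),plate=(325,180),sheet=(353,125),knob=(330,205),console=(330,228),tub=(257,270),spare=(308,315),bottle=(347,280),jar1=(254,200),jar2=(404,158),mug=(409,128),brayer=(285,165),table=(270,220)).items(): print(n,(P[v,u]*1000).round())
b=P[172,350]
box=lambda u0,u1,v0,v1:np.pad(np.ones((v1-v0,u1-u0),bool),((v0,400-v1),(u0,640-u1)))
for n,m in dict(console=box(300,385,150,250)&(abs(Z-.070)<.005),ridge=box(325,375,155,195)&(Z>.087)&(Z<.108),
  base=box(325,375,155,195)&(Z>.048)&(Z<.060),knobtop=box(310,345,190,225)&(Z>.118)&(Z<.135),knobdisc=box(310,345,190,225)&(Z>.078)&(Z<.135),
  sheet=box(318,390,95,155)&(Z>.002)&(Z<.011)&(c["color"][...,0].astype(int)-c["color"][...,2]>50),
  rimD=box(300,385,150,250)&(abs(Z-.044)<.003),
  tubrim=box(222,290,235,305)&(abs(Z-.045)<.004),handle=box(222,290,235,305)&(Z>.085)&(Z<.106)).items():
    m=biggest(m) if n not in("rimD","tubrim") else m
    print(n,m.sum(),*rect(P[m][:,:2]),(P[m].mean(0)*1000).round(1))
img=np.hstack([cv2.resize(c["color"][225:310,215:300],(400,400),interpolation=cv2.INTER_CUBIC),cv2.resize(c["color"][150:250,298:398],(400,400),interpolation=cv2.INTER_CUBIC)]); save("crop",img)
E
```

```text
blk [581.  83.  94.]
plate [507.  50.  38.]
sheet [474. 340.   5.]
knob [589. -78. 124.]
console [ 615. -126.   75.]
tub [ 492. -358.   84.]
spare [ 679. -386.   11.]
bottle [ 746. -274.  118.]
jar1 [ 362. -162.  100.]
jar2 [715. 228.  86.]
mug [666. 424.   9.]
brayer [360.  32.  49.]
table [ 410. -157.    2.]
console 1900 [616.9 -68.1] [210.2 142.1] 18.7 [622.1 -73.2  70.2]
ridge 182 [579.2  88.6] [90.4 29.8] 13.8 [579.7  87.7  95.8]
base 262 [579.5  87.9] [110.5  66.5] 12.1 [584.8  76.1  54.2]
knobtop 79 [587.7 -71. ] [55.4 17. ] 55.7 [586.8 -72.1 125.4]
knobdisc 278 [586.  -74.5] [59.4 57.8] 5.6 [590.6 -76.8 104. ]
sheet 1159 [471.3 344.3] [209.5 154. ] -22.5 [470.7 334.8   6.7]
rimD 387 [559.    7.3] [322.6 267.7] -70.7 [575.   48.4  44. ]
tubrim 232 [ 447.3 -374.4] [189.6 153.5] 55.9 [ 474.1 -346.9   44.7]
handle 98 [ 472.2 -342. ] [59.5 14.1] -33.5 [ 472.3 -342.6   98.5]
```

View pics/crop.png

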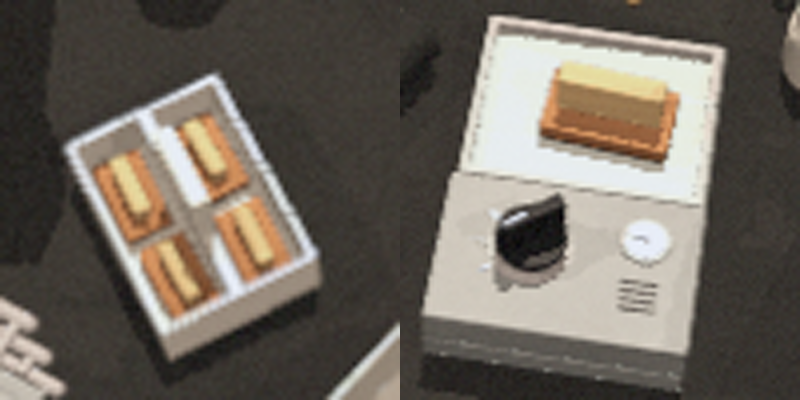

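The crop confirms the choice: the tub holds four stamps and a middle partition, and the block sits on the plate. The knob bar points up and to the right at (530,225) in the crop. I'll refine the pad, plate and obstacle heights.

```bash
cat > goto.py <<'E'
from h import *
def rel(x,y,z,yaw):
    "shift in tool axes (mm) and turn (deg) to reach TCP x,y,z (mm) with tool-x at yaw"
    s=monitor.sense(); R=np.array(s["ee_rot"]); p=np.array(s["tcp_pos"])*1000
    d=R.T@(np.array([x,y,z])-p); a=np.degrees(np.arctan2(R[1,0],R[0,0]))
    t=-((yaw-a+180)%360-180)
    ty=np.radians(yaw); R2=np.array([[np.cos(ty),np.sin(ty),0],[np.sin(ty),-np.cos(ty),0],[0,0,-1]])
    print("tcp",p.round(1),"yaw",a.round(2),"| shift now",d.round(1),"turn rad",np.radians(t).round(4),"| shift after turn",(R2.T@(np.array([x,y,z])-p)).round(1),"tilt",R[:2,2].round(4),"w",round(s["gripper_width"],3),"t",s["time_s"])
E
python3 - <<'E'
from m import *
from goto import rel
import pickle
for n,sb,pb,bb in(("scene",(318,390,95,155),(305,385,150,210),(325,375,155,195)),("side",(270,340,148,180),(295,390,170,240),(310,365,168,200))):
    c=pickle.load(open(n+".pkl","rb")); P=cloud(c); Z=P[...,2]; hsv=cv2.cvtColor(c["color"],cv2.COLOR_RGB2HSV)
    def B(b): m=np.zeros(Z.shape,bool); m[b[2]:b[3],b[0]:b[1]]=1; return m
    m=biggest(B(sb)&(hsv[...,1]>90)&(hsv[...,2]>110)&(Z<.015)); v,u=np.nonzero(m)
    print(n,"sheet",m.sum(),*rect(onplane(c,np.c_[u,v],.006)[:,:2]))
    # everything of the dryer (height >25 mm) around it, plate rim included
    D=B((295,395,145,255) if n=="scene" else (290,395,168,240)); m=biggest(D&(Z>.025)&near(P,.586,.023,.22)); print(" dryer",m.sum(),*rect(P[m][:,:2]))
    m=biggest(D&(abs(Z-.070)<.004)&near(P,.617,-.068,.15)); print(" console",m.sum(),*rect(P[m][:,:2]))
    m=biggest(B(bb)&(Z>.085)&(Z<.105)); print(" block ridge",m.sum(),*rect(P[m][:,:2]),"z",np.percentile(Z[m],[50,90]))
    m=near(P,.472,-.342,.05)&(Z>.085)&(Z<.11); print(" handle",m.sum(),*rect(P[m][:,:2]))
    m=near(P,.587,-.071,.045)&(Z>.118)&(Z<.135); print(" knob",m.sum(),*rect(P[m][:,:2]))
    if n=="scene":
        m=B((110,235,275,400))&(Z>.05); print(" greybox zmax",np.percentile(Z[m],99),P[m][:,:2].min(0),P[m][:,:2].max(0))
rel(579.3,88.3,160,193)
E
```

```text
scene sheet 1481 [471.4 344.2] [206.9 154.3] -22.6
 dryer 5309 [586.5  23.8] [336.6 210.4] -71.6
 console 1694 [617.3 -68.3] [209.6 141.5] 18.7
 block ridge 189 [579.2  88.6] [90.4 29.8] 13.8 z [0.09572454 0.1002418 ]
 handle 98 [ 472.2 -342. ] [59.5 14.1] -33.5
 knob 79 [587.7 -71. ] [55.4 17. ] 55.7
 greybox zmax 0.31999624429570833 [ 0.2375629  -0.82053439] [ 0.93263067 -0.48366684]
side sheet 856 [490.9 329. ] [259.6 169.3] -22.2
 dryer 3531 [587.2  18.1] [328.7 210.8] -71.7
 console 1290 [616.7 -70.2] [210.  142.6] 18.3
 block ridge 134 [579.7  87.6] [90.2 26.7] 12.4 z [0.0941611  0.09695567]
 handle 158 [ 469.3 -344.8] [58.6 16.1] -34.2
 knob 58 [586.4 -73.9] [55.5 15. ] 54.0
tcp [ 213.4 -586.9  221.6] yaw -160.03 | shift now [-574.5  509.4   62.5] turn rad 0.1217 | shift after turn [-508.4  575.5   61.6] tilt [-0.0008  0.0018] w 0.998 t 0.1
```

>>> drive_tool:
  moves:
    - {"turn":0.12,"claw":1}
    - {"delta_pos":[0,40,0]}
    - {"delta_pos":[0,60,0]}
    - {"delta_pos":[0,60,0]}
    - {"delta_pos":[-10,40,0]}
    - {"delta_pos":[-45,32,0]}
    - {"delta_pos":[-45,32,0]}
    - {"delta_pos":[-45,32,0]}
    - {"delta_pos":[-45,32,0]}
    - {"delta_pos":[-45,32,0]}
    - {"delta_pos":[-45,32,0]}
    - {"delta_pos":[-30,20,0]}

```text
invalid input
```

```bash
python3 -c "
from goto import rel
rel(579.4,88.1,160,193)"
```

```text
tcp [ 213.4 -586.9  221.6] yaw -160.03 | shift now [-574.5  509.2   62.5] turn rad 0.1217 | shift after turn [-508.4  575.3   61.6] tilt [-0.0008  0.0018] w 0.998 t 0.1
```

>>> drive_tool:
  moves:
    - {"delta_pos":[0,0,0],"turn":0.12,"claw":1}
    - {"delta_pos":[0,40,0],"turn":0,"claw":1}
    - {"delta_pos":[0,60,0],"turn":0,"claw":1}
    - {"delta_pos":[0,60,0],"turn":0,"claw":1}
    - {"delta_pos":[-10,40,0],"turn":0,"claw":1}
    - {"delta_pos":[-45,32,0],"turn":0,"claw":1}
    - {"delta_pos":[-45,32,0],"turn":0,"claw":1}
    - {"delta_pos":[-45,32,0],"turn":0,"claw":1}
    - {"delta_pos":[-45,32,0],"turn":0,"claw":1}
    - {"delta_pos":[-45,32,0],"turn":0,"claw":1}
    - {"delta_pos":[-45,32,0],"turn":0,"claw":1}
    - {"delta_pos":[-30,20,0],"turn":0,"claw":1}

```text
time_s: 1.6
tcp_pos: [0.4231, -0.1138, 0.2224]
ee_rot: [[-0.973, -0.229, -0.0], [-0.229, 0.973, 0.0], [0.0, 0.0, -1.0]]
wrist_force: [0.3, -0.9, -0.5]
gripper_width: 1.004
gripper_force: 0.0
```

```bash
python3 -c "
from goto import rel
rel(579.4,88.1,160,193)"
```

```text
tcp [ 423.1 -113.8  222.4] yaw -166.77 | shift now [-198.3  160.8   62.4] turn rad 0.0039 | shift after turn [-197.7  161.6   62.4] tilt [-0.0001  0.0001] w 1.004 t 1.6
```

>>> drive_tool:
  moves:
    - {"delta_pos":[-45,36,0],"turn":0,"claw":1}
    - {"delta_pos":[-45,36,0],"turn":0,"claw":1}
    - {"delta_pos":[-45,36,0],"turn":0,"claw":1}
    - {"delta_pos":[-40,36,0],"turn":0,"claw":1}
    - {"delta_pos":[-23,17,30],"turn":0,"claw":1}
    - {"delta_pos":[0,0,40],"turn":0,"claw":1}
    - {"delta_pos":[0,0,40],"turn":0,"claw":1}
    - {"delta_pos":[0,0,30],"turn":0,"claw":1}
    - {"delta_pos":[0,0,0],"turn":0,"claw":1}

```text
time_s: 2.72
tcp_pos: [0.5764, 0.0852, 0.0798]
ee_rot: [[-0.974, -0.226, -0.006], [-0.226, 0.974, -0.002], [0.007, -0.001, -1.0]]
wrist_force: [0.6, 0.2, 0.5]
gripper_width: 0.998
gripper_force: 0.0
```

```bash
python3 -c "
from goto import rel
rel(579.4,88.1,63,193)
from h import *
c=cap('wrist'); save('w1',c['color'])"
```

```text
tcp [576.4  85.2  79.8] yaw -166.91 | shift now [-3.7  2.2 16.8] turn rad 0.0015 | shift after turn [-3.6  2.2 16.8] tilt [-0.0064 -0.0024] w 0.998 t 2.725
```

View pics/w1.png

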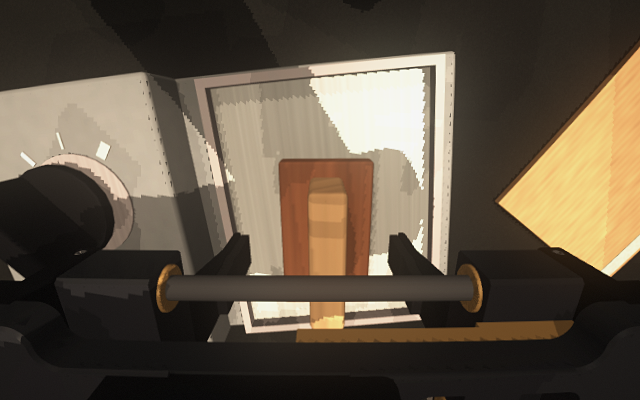

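The wrist view shows the ridge (327,240) upright and about midway between the fingers (235 and 400), so I'll close on it.

>>> drive_tool:
  moves:
    - {"delta_pos":[-3,2,16],"turn":0,"claw":1}
    - {"delta_pos":[0,0,0],"turn":0,"claw":1}
    - {"delta_pos":[0,0,0],"turn":0,"claw":0}
    - {"delta_pos":[0,0,0],"turn":0,"claw":0}
    - {"delta_pos":[0,0,0],"turn":0,"claw":0}
    - {"delta_pos":[0,0,0],"turn":0,"claw":0}
    - {"delta_pos":[0,0,0],"turn":0,"claw":0}
    - {"delta_pos":[0,0,0],"turn":0,"claw":0}
    - {"delta_pos":[0,0,0],"turn":0,"claw":0}

```text
time_s: 3.9
tcp_pos: [0.5809, 0.0887, 0.0665]
ee_rot: [[-0.974, -0.227, 0.0], [-0.227, 0.974, 0.0], [-0.0, 0.0, -1.0]]
wrist_force: [-0.7, 1.6, -0.1]
gripper_width: 0.291
gripper_force: 0.6
```

```bash
python3 -c "
from goto import rel
rel(471.4,344.2,164,157.5)"
```

```text
tcp [580.9  88.7  66.5] yaw -166.89 | shift now [ 48.7 273.7 -97.4] turn rad 0.6214 | shift after turn [199.  194.2 -97.5] tilt [0.0001 0.0002] w 0.291 t 3.9
```

>>> drive_tool:
  moves:
    - {"delta_pos":[0,0,0],"turn":0,"claw":0}
    - {"delta_pos":[0,0,0],"turn":0,"claw":0}
    - {"delta_pos":[0,0,0],"turn":0,"claw":0}
    - {"delta_pos":[0,0,-10],"turn":0,"claw":0}
    - {"delta_pos":[0,0,-25],"turn":0,"claw":0}
    - {"delta_pos":[0,0,-35],"turn":0,"claw":0}
    - {"delta_pos":[0,0,-30],"turn":0,"claw":0}
    - {"delta_pos":[0,0,0],"turn":0.12,"claw":0}
    - {"delta_pos":[0,0,0],"turn":0.15,"claw":0}
    - {"delta_pos":[0,0,0],"turn":0.15,"claw":0}
    - {"delta_pos":[0,0,0],"turn":0.13,"claw":0}
    - {"delta_pos":[0,0,0],"turn":0.07,"claw":0}

```text
time_s: 5.4
tcp_pos: [0.5804, 0.0882, 0.1667]
ee_rot: [[-0.923, 0.384, -0.001], [0.384, 0.923, -0.0], [0.001, -0.001, -1.0]]
wrist_force: [0.5, -0.1, -1.9]
gripper_width: 0.247
gripper_force: 30.0
```

```bash
python3 -c "
from goto import rel
rel(472.5,343.7,100,157.5)"
```

```text
tcp [580.4  88.2 166.7] yaw 157.42 | shift now [197.7 194.5  66.7] turn rad -0.0015 | shift after turn [197.5 194.7  66.7] tilt [-0.0008 -0.0003] w 0.247 t 5.4
```

>>> drive_tool:
  moves:
    - {"delta_pos":[20,20,0],"turn":0,"claw":0}
    - {"delta_pos":[40,40,0],"turn":0,"claw":0}
    - {"delta_pos":[43,43,0],"turn":0,"claw":0}
    - {"delta_pos":[43,42,0],"turn":0,"claw":0}
    - {"delta_pos":[35,33,20],"turn":0,"claw":0}
    - {"delta_pos":[16,16,35],"turn":0,"claw":0}
    - {"delta_pos":[0,0,30],"turn":0,"claw":0}
    - {"delta_pos":[0,0,20],"turn":0,"claw":0}
    - {"delta_pos":[0,0,0],"turn":0,"claw":0}
    - {"delta_pos":[0,0,0],"turn":0,"claw":0}

```text
time_s: 6.65
tcp_pos: [0.4734, 0.3434, 0.0626]
ee_rot: [[-0.925, 0.381, 0.001], [0.381, 0.925, 0.001], [-0.001, 0.001, -1.0]]
wrist_force: [0.1, 0.7, -1.7]
gripper_width: 0.253
gripper_force: 30.0
```

```bash
python3 - <<'E'
from goto import rel
from m import *
rel(472.5,343.7,38.5,157.5)
c=cap("scene"); P=cloud(c); Z=P[...,2]; hsv=cv2.cvtColor(c["color"],cv2.COLOR_RGB2HSV)
m=near(P,.4714,.3442,.08)&(Z>.02)&(Z<.055)&(hsv[...,1]>120)
print(m.sum(),*rect(P[m][:,:2]) if m.sum()>5 else 0)
save("s2",cv2.resize(c["color"][60:220,280:440],(480,480)))
E
```

```text
tcp [473.4 343.4  62.6] yaw 157.59 | shift now [ 1.  -0.1 24.1] turn rad 0.0016 | shift after turn [ 0.9 -0.1 24.1] tilt [0.0013 0.001 ] w 0.253 t 6.65
192 [471.5 342.3] [113.2  67.6] -22.4
```

View pics/s2.png

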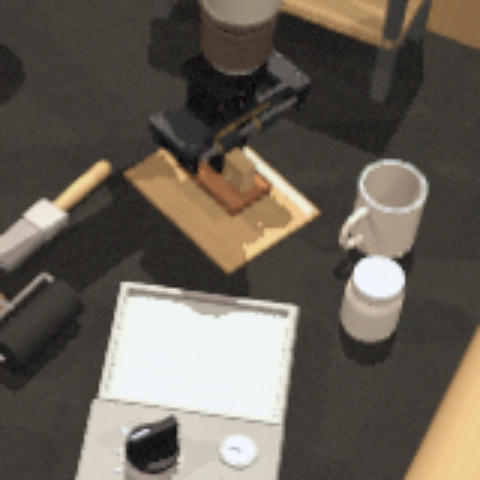

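The held block (235,185) sits over the pad and is aligned with it, about 2 mm off centre. I'll lower it.

>>> drive_tool:
  moves:
    - {"delta_pos":[0,1,12],"turn":0,"claw":0}
    - {"delta_pos":[0,1,7],"turn":0,"claw":0}
    - {"delta_pos":[0,0,3],"turn":0,"claw":0}
    - {"delta_pos":[0,0,2],"turn":0,"claw":0}
    - {"delta_pos":[0,0,0.5],"turn":0,"claw":0}
    - {"delta_pos":[0,0,0],"turn":0,"claw":0}
    - {"delta_pos":[0,0,0],"turn":0,"claw":0}

```text
time_s: 7.58
tcp_pos: [0.4733, 0.3446, 0.0385]
ee_rot: [[-0.925, 0.381, -0.0], [0.381, 0.925, -0.001], [-0.0, -0.001, -1.0]]
wrist_force: [-3.0, -1.8, 7.0]
gripper_width: 0.249
gripper_force: 30.0
```

>>> drive_tool:
  moves:
    - {"delta_pos":[0,0,0],"turn":0,"claw":1}
    - {"delta_pos":[0,0,0],"turn":0,"claw":1}
    - {"delta_pos":[0,0,0],"turn":0,"claw":1}
    - {"delta_pos":[0,0,0],"turn":0,"claw":1}
    - {"delta_pos":[0,0,-10],"turn":0,"claw":1}
    - {"delta_pos":[0,0,-30],"turn":0,"claw":1}
    - {"delta_pos":[0,0,-45],"turn":0,"claw":1}
    - {"delta_pos":[0,0,-50],"turn":0,"claw":1}
    - {"delta_pos":[0,0,-30],"turn":0,"claw":1}
    - {"delta_pos":[0,0,-10],"turn":0.1,"claw":1}
    - {"delta_pos":[0,0,0],"turn":0.1,"claw":1}
    - {"delta_pos":[0,0,0],"turn":0,"claw":1}

```text
time_s: 9.07
tcp_pos: [0.4735, 0.3449, 0.2129]
ee_rot: [[-0.831, 0.556, 0.001], [0.556, 0.831, 0.001], [-0.0, 0.001, -1.0]]
wrist_force: [-0.3, -0.7, 0.6]
gripper_width: 1.003
gripper_force: 0.0
```

```bash
python3 - <<'E'
from goto import rel
from m import *
rel(470.8,-343.4,200,146.2)
c=cap("scene"); P=cloud(c); Z=P[...,2]; hsv=cv2.cvtColor(c["color"],cv2.COLOR_RGB2HSV)
m=near(P,.4714,.3442,.08)&(Z>.02)&(Z<.075)&(hsv[...,1]>80); print(m.sum(),*rect(P[m][:,:2]))
m=near(P,.472,-.342,.05)&(Z>.085)&(Z<.11); print(" handle",m.sum(),*rect(P[m][:,:2]))
E
```

```text
tcp [473.5 344.9 212.9] yaw 146.19 | shift now [-380.7 -573.4   12.3] turn rad -0.0001 | shift after turn [-380.6 -573.4   12.9] tilt [0.0006 0.0008] w 1.003 t 9.075
407 [472.5 344.1] [115.7  68.5] -23.4
 handle 101 [ 471.2 -341.3] [61.7 14.3] -32.9
```

>>> drive_tool:
  moves:
    - {"delta_pos":[-20,-30,0],"turn":0,"claw":1}
    - {"delta_pos":[-33,-50,0],"turn":0,"claw":1}
    - {"delta_pos":[-33,-50,0],"turn":0,"claw":1}
    - {"delta_pos":[-33,-50,0],"turn":0,"claw":1}
    - {"delta_pos":[-33,-50,0],"turn":0,"claw":1}
    - {"delta_pos":[-33,-50,0],"turn":0,"claw":1}
    - {"delta_pos":[-33,-50,0],"turn":0,"claw":1}
    - {"delta_pos":[-33,-50,0],"turn":0,"claw":1}
    - {"delta_pos":[-33,-50,0],"turn":0,"claw":1}
    - {"delta_pos":[-33,-50,0],"turn":0,"claw":1}
    - {"delta_pos":[-33,-50,0],"turn":0,"claw":1}
    - {"delta_pos":[-20,-30,0],"turn":0,"claw":1}

```text
time_s: 10.62
tcp_pos: [0.468, -0.3289, 0.2118]
ee_rot: [[-0.83, 0.558, -0.001], [0.558, 0.83, -0.0], [0.0, -0.0, -1.0]]
wrist_force: [0.5, 0.5, -0.4]
gripper_width: 0.999
gripper_force: 0.0
```

>>> drive_tool:
  moves:
    - {"delta_pos":[-10,-14,20],"turn":0,"claw":1}
    - {"delta_pos":[0,0,30],"turn":0,"claw":1}
    - {"delta_pos":[0,0,0],"turn":0,"claw":1}
    - {"delta_pos":[0,0,0],"turn":0,"claw":1}

```text
time_s: 11.12
tcp_pos: [0.4696, -0.3431, 0.1626]
ee_rot: [[-0.831, 0.556, 0.0], [0.556, 0.831, -0.001], [-0.001, -0.0, -1.0]]
wrist_force: [0.2, -1.3, 0.4]
gripper_width: 0.997
gripper_force: 0.0
```

```bash
python3 - <<'E'
from goto import rel
from m import *
rel(470.8,-343,61,146.4)
c=cap("wrist"); save("w2",c["color"]); P=cloud(c); Z=P[...,2]
m=near(P,.472,-.342,.06)&(Z>.08)&(Z<.11); print(" handle",m.sum(),*rect(P[m][:,:2]))
E
```

```text
tcp [ 469.6 -343.1  162.6] yaw 146.22 | shift now [ -0.9   0.8 101.6] turn rad -0.0031 | shift after turn [ -0.9   0.8 101.6] tilt [ 0.0003 -0.0006] w 0.997 t 11.125
 handle 1175 [ 466.7 -342.4] [59.6 14. ] -32.9
```

View pics/w2.png

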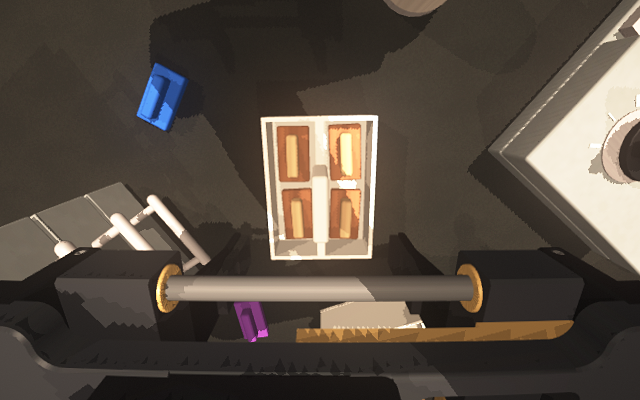

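The tub holds all four stamps. Its handle (320,200) is vertical in the picture and centred between the fingers, so I'll descend.

>>> drive_tool:
  moves:
    - {"delta_pos":[0,0,30],"turn":-0.01,"claw":1}
    - {"delta_pos":[0,0,35],"turn":0,"claw":1}
    - {"delta_pos":[0,0,25],"turn":0,"claw":1}
    - {"delta_pos":[0,0,11],"turn":0,"claw":1}
    - {"delta_pos":[0,0,0],"turn":0,"claw":1}
    - {"delta_pos":[0,0,0],"turn":0,"claw":0.3}
    - {"delta_pos":[0,0,0],"turn":0,"claw":0.3}
    - {"delta_pos":[0,0,0],"turn":0,"claw":0.3}
    - {"delta_pos":[0,0,0],"turn":0,"claw":0.3}
    - {"delta_pos":[0,0,0],"turn":0,"claw":0.3}
    - {"delta_pos":[0,0,0],"turn":0,"claw":0.3}
    - {"delta_pos":[0,0,0],"turn":0,"claw":0.3}

```text
time_s: 12.68
tcp_pos: [0.4691, -0.3435, 0.061]
ee_rot: [[-0.836, 0.549, -0.0], [0.549, 0.836, 0.0], [0.0, -0.0, -1.0]]
wrist_force: [-0.1, 0.2, -0.1]
gripper_width: 0.334
gripper_force: 0.0
```

>>> drive_tool:
  moves:
    - {"delta_pos":[0,0,0],"turn":0,"claw":0}
    - {"delta_pos":[0,0,0],"turn":0,"claw":0}
    - {"delta_pos":[0,0,0],"turn":0,"claw":0}
    - {"delta_pos":[0,0,0],"turn":0,"claw":0}
    - {"delta_pos":[0,0,0],"turn":0,"claw":0}
    - {"delta_pos":[0,0,0],"turn":0,"claw":0}

```text
time_s: 13.42
tcp_pos: [0.4693, -0.3434, 0.0611]
ee_rot: [[-0.836, 0.549, 0.0], [0.549, 0.836, 0.0], [-0.0, 0.0, -1.0]]
wrist_force: [0.5, 0.9, -1.5]
gripper_width: 0.161
gripper_force: 30.0
```

>>> drive_tool:
  moves:
    - {"delta_pos":[0,0,-3],"turn":0,"claw":0}
    - {"delta_pos":[0,0,-8],"turn":0,"claw":0}
    - {"delta_pos":[0,0,-15],"turn":0,"claw":0}
    - {"delta_pos":[0,0,-22],"turn":0,"claw":0}
    - {"delta_pos":[0,0,-28],"turn":0,"claw":0}
    - {"delta_pos":[0,0,-28],"turn":0,"claw":0}
    - {"delta_pos":[0,0,-25],"turn":0,"claw":0}
    - {"delta_pos":[0,0,-17],"turn":0,"claw":0}
    - {"delta_pos":[0,0,-10],"turn":0,"claw":0}
    - {"delta_pos":[0,0,-5],"turn":0,"claw":0}
    - {"delta_pos":[0,0,0],"turn":0,"claw":0}

```text
time_s: 14.8
tcp_pos: [0.4689, -0.3434, 0.2219]
ee_rot: [[-0.836, 0.549, -0.0], [0.549, 0.836, 0.0], [0.0, 0.0, -1.0]]
wrist_force: [-0.3, -0.5, -4.7]
gripper_width: 0.16
gripper_force: 30.0
```

```bash
python3 - <<'E'
from goto import rel
from m import *
rel(559.8,102.5,222,198.4)
c=cap("scene"); P=cloud(c); Z=P[...,2]; hsv=cv2.cvtColor(c["color"],cv2.COLOR_RGB2HSV)
# inner bright plate / dryer rim now it is empty
D=np.zeros(Z.shape,bool); D[145:255,295:395]=1
m=biggest(D&(Z>.025)&near(P,.586,.023,.22)); print("dryer",*rect(P[m][:,:2]))
m=biggest(D&(Z>.025)&(Z<.0385)&near(P,.56,.10,.14)); print("plate",m.sum(),*rect(P[m][:,:2]))
m=biggest((hsv[...,1]<60)&(Z>.14)&(Z<.22)&near(P,.469,-.343,.11)); print("tub",m.sum(),*rect(P[m][:,:2]))
E
```

```text
tcp [ 468.9 -343.4  221.9] yaw 146.69 | shift now [168.9 422.6   0. ] turn rad -0.9025 | shift after turn [-2.270e+02  3.944e+02 -1.000e-01] tilt [-0.0002  0.0003] w 0.16 t 14.8
dryer [586.3  23.6] [336.7 211.1] -71.5
plate 1732 [555.1 101.8] [202.  167.5] 19.4
tub 714 [ 485.  -353.5] [118.3 109.7] -33.6
```

>>> drive_tool:
  moves:
    - {"delta_pos":[0,0,0],"turn":-0.03,"claw":0}
    - {"delta_pos":[0,0,0],"turn":-0.07,"claw":0}
    - {"delta_pos":[0,0,0],"turn":-0.1,"claw":0}
    - {"delta_pos":[0,0,0],"turn":-0.12,"claw":0}
    - {"delta_pos":[0,0,0],"turn":-0.13,"claw":0}
    - {"delta_pos":[0,0,0],"turn":-0.13,"claw":0}
    - {"delta_pos":[0,0,0],"turn":-0.12,"claw":0}
    - {"delta_pos":[0,0,0],"turn":-0.1,"claw":0}
    - {"delta_pos":[0,0,0],"turn":-0.07,"claw":0}
    - {"delta_pos":[0,0,0],"turn":-0.03,"claw":0}
    - {"delta_pos":[0,0,0],"turn":0,"claw":0}

```text
time_s: 16.23
tcp_pos: [0.469, -0.3434, 0.2217]
ee_rot: [[-0.95, -0.313, -0.001], [-0.313, 0.95, 0.0], [0.0, 0.0, -1.0]]
wrist_force: [-0.1, -0.1, -4.3]
gripper_width: 0.156
gripper_force: 30.0
```

>>> drive_tool:
  moves:
    - {"delta_pos":[-3,5,0],"turn":0,"claw":0}
    - {"delta_pos":[-7,12,0],"turn":0,"claw":0}
    - {"delta_pos":[-12,20,0],"turn":0,"claw":0}
    - {"delta_pos":[-15,26,0],"turn":0,"claw":0}
    - {"delta_pos":[-17,30,0],"turn":0,"claw":0}
    - {"delta_pos":[-17,30,0],"turn":0,"claw":0}
    - {"delta_pos":[-17,30,0],"turn":0,"claw":0}
    - {"delta_pos":[-17,30,0],"turn":0,"claw":0}
    - {"delta_pos":[-17,30,0],"turn":0,"claw":0}
    - {"delta_pos":[-17,30,0],"turn":0,"claw":0}
    - {"delta_pos":[-17,30,0],"turn":0,"claw":0}
    - {"delta_pos":[-17,30,0],"turn":0,"claw":0}

```text
time_s: 17.73
tcp_pos: [0.5382, 0.0005, 0.2223]
ee_rot: [[-0.949, -0.314, 0.001], [-0.314, 0.949, 0.0], [-0.001, 0.0, -1.0]]
wrist_force: [-0.0, -0.8, -5.7]
gripper_width: 0.16
gripper_force: 30.0
```

>>> drive_tool:
  moves:
    - {"delta_pos":[-16,28,0],"turn":0,"claw":0}
    - {"delta_pos":[-14,24,0],"turn":0,"claw":0}
    - {"delta_pos":[-11,19,0],"turn":0,"claw":0}
    - {"delta_pos":[-7,12,0],"turn":0,"claw":0}
    - {"delta_pos":[-4,6,0],"turn":0,"claw":0}
    - {"delta_pos":[-1,2,0],"turn":0,"claw":0}
    - {"delta_pos":[0,0,0],"turn":0,"claw":0}
    - {"delta_pos":[0,0,0],"turn":0,"claw":0}

```text
time_s: 18.73
tcp_pos: [0.5601, 0.1009, 0.2221]
ee_rot: [[-0.95, -0.313, -0.0], [-0.313, 0.95, -0.0], [0.0, -0.0, -1.0]]
wrist_force: [-0.5, 0.1, -4.2]
gripper_width: 0.159
gripper_force: 30.0
```

```bash
python3 - <<'E'
from goto import rel
rel(559.6,102.6,130,198.4)
E
```

```text
tcp [560.1 100.9 222.1] yaw -161.78 | shift now [-0.1  1.8 92.1] turn rad -0.0032 | shift after turn [-0.1  1.8 92.1] tilt [-0.0001 -0.0001] w 0.159 t 18.725
```

>>> drive_tool:
  moves:
    - {"delta_pos":[0,1,5],"turn":0,"claw":0}
    - {"delta_pos":[0,0.8,14],"turn":0,"claw":0}
    - {"delta_pos":[0,0,22],"turn":0,"claw":0}
    - {"delta_pos":[0,0,25],"turn":0,"claw":0}
    - {"delta_pos":[0,0,20],"turn":0,"claw":0}
    - {"delta_pos":[0,0,12],"turn":0,"claw":0}
    - {"delta_pos":[0,0,5],"turn":0,"claw":0}
    - {"delta_pos":[0,0,0],"turn":0,"claw":0}
    - {"delta_pos":[0,0,0],"turn":0,"claw":0}

```text
time_s: 19.85
tcp_pos: [0.5602, 0.1034, 0.1199]
ee_rot: [[-0.95, -0.314, 0.002], [-0.314, 0.95, 0.001], [-0.002, 0.0, -1.0]]
wrist_force: [0.3, 1.3, -3.8]
gripper_width: 0.164
gripper_force: 30.0
```

```bash
python3 - <<'E'
from goto import rel
from h import *
rel(559.6,102.6,95,198.4)
a=cap("scene")["color"][130:250,290:390]; b=cap("side")["color"][140:240,290:400]
save("p3",np.hstack([cv2.resize(a,(400,480)),cv2.resize(b,(400,480))]))
E
```

```text
tcp [560.2 103.4 119.9] yaw -161.72 | shift now [ 0.9 -0.6 24.9] turn rad -0.0022 | shift after turn [ 0.9 -0.6 24.9] tilt [0.0017 0.0006] w 0.164 t 19.85
```

View pics/p3.png

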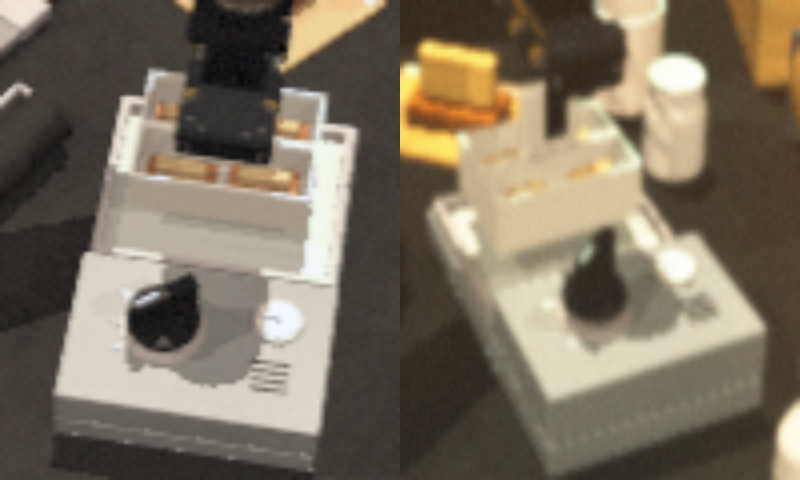

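The tub (230,140 on the left, 550,170 on the right) hangs level over the plate, inside the rim, with its stamps in. I'll lower it softly.

>>> drive_tool:
  moves:
    - {"delta_pos":[0,0,8],"turn":0,"claw":0}
    - {"delta_pos":[0,0,7],"turn":0,"claw":0}
    - {"delta_pos":[0,0,4],"turn":0,"claw":0}
    - {"delta_pos":[0,0,3],"turn":0,"claw":0}
    - {"delta_pos":[0,0,1.5],"turn":0,"claw":0}
    - {"delta_pos":[0,0,1],"turn":0,"claw":0}
    - {"delta_pos":[0,0,0],"turn":0,"claw":0}
    - {"delta_pos":[0,0,0],"turn":0,"claw":0}

```text
time_s: 20.95
tcp_pos: [0.5597, 0.1032, 0.095]
ee_rot: [[-0.95, -0.314, 0.0], [-0.314, 0.95, 0.0], [-0.0, -0.0, -1.0]]
wrist_force: [-1.5, 0.2, -1.1]
gripper_width: 0.157
gripper_force: 30.0
```

>>> drive_tool:
  moves:
    - {"delta_pos":[0,0,0.5],"turn":0,"claw":0}
    - {"delta_pos":[0,0,0.3],"turn":0,"claw":0}
    - {"delta_pos":[0,0,0],"turn":0,"claw":0}
    - {"delta_pos":[0,0,0],"turn":0,"claw":0}

```text
time_s: 21.45
tcp_pos: [0.5597, 0.1032, 0.095]
ee_rot: [[-0.949, -0.314, 0.001], [-0.314, 0.949, -0.0], [-0.001, -0.0, -1.0]]
wrist_force: [-4.0, 0.1, 6.1]
gripper_width: 0.158
gripper_force: 30.0
```

>>> drive_tool:
  moves:
    - {"delta_pos":[0,0,0],"turn":0,"claw":0.6}
    - {"delta_pos":[0,0,0],"turn":0,"claw":0.6}
    - {"delta_pos":[0,0,0],"turn":0,"claw":0.6}
    - {"delta_pos":[0,0,0],"turn":0,"claw":0.6}
    - {"delta_pos":[0,0,-8],"turn":0,"claw":0.6}
    - {"delta_pos":[0,0,-25],"turn":0,"claw":0.6}
    - {"delta_pos":[0,0,-40],"turn":0,"claw":0.6}
    - {"delta_pos":[0,0,-40],"turn":0,"claw":0.6}
    - {"delta_pos":[0,0,-12],"turn":0,"claw":0.6}
    - {"delta_pos":[0,0,0],"turn":0,"claw":0.6}

```text
time_s: 22.7
tcp_pos: [0.5597, 0.1034, 0.2194]
ee_rot: [[-0.95, -0.313, 0.001], [-0.313, 0.95, 0.001], [-0.002, 0.001, -1.0]]
wrist_force: [0.5, -0.2, -0.5]
gripper_width: 0.599
gripper_force: 0.0
```

```bash
python3 - <<'E'
from goto import rel
from m import *
rel(587,-72,200,235)
for n in("scene","side"):
    c=cap(n); P=cloud(c); Z=P[...,2]
    m=near(P,.56,.103,.05)&(Z>.12)&(Z<.142); print(n,"handle",m.sum(),*rect(P[m][:,:2]) if m.sum()>5 else 0,(np.percentile(Z[m],90) if m.sum() else 0))
    m=near(P,.587,-.072,.04)&(Z>.120)&(Z<.135); print(" knob",m.sum(),*rect(P[m][:,:2]))
E
```

```text
tcp [559.7 103.4 219.4] yaw -161.75 | shift now [  29.1 -175.1   19.2] turn rad -0.6413 | shift after turn [ 128.  -122.9   19.4] tilt [0.0014 0.0011] w 0.599 t 22.7
scene handle 102 [557.8 102. ] [59.6 21. ] 20.2 0.1373694273433697
 knob 82 [586.9 -71.4] [56.8 17.1] 55.5
side handle 79 [558.2  98. ] [58.2 20.7] 21.3 0.13415438097010757
 knob 54 [586.2 -73.1] [57.1 14.7] 55.3
```

>>> drive_tool:
  moves:
    - {"delta_pos":[0,0,0],"turn":-0.15,"claw":0.6}
    - {"delta_pos":[0,0,0],"turn":-0.17,"claw":0.6}
    - {"delta_pos":[0,0,0],"turn":-0.17,"claw":0.6}
    - {"delta_pos":[0,0,0],"turn":-0.158,"claw":0.6}
    - {"delta_pos":[20,-20,0],"turn":0,"claw":0.6}
    - {"delta_pos":[40,-38,0],"turn":0,"claw":0.6}
    - {"delta_pos":[40,-38,0],"turn":0,"claw":0.6}
    - {"delta_pos":[28,-27,0],"turn":0,"claw":0.6}
    - {"delta_pos":[0,0,30],"turn":0,"claw":0.6}
    - {"delta_pos":[0,0,30],"turn":0,"claw":0.6}
    - {"delta_pos":[0,0,15],"turn":0,"claw":0.6}
    - {"delta_pos":[0,0,0],"turn":0,"claw":0.6}

```text
time_s: 24.3
tcp_pos: [0.5873, -0.072, 0.1419]
ee_rot: [[-0.568, -0.823, -0.004], [-0.823, 0.568, -0.001], [0.003, 0.003, -1.0]]
wrist_force: [0.6, -0.2, 0.1]
gripper_width: 0.6
gripper_force: 0.0
```

```bash
python3 - <<'E'
from goto import rel
rel(586.7,-72.2,97,235.4)
E
```

```text
tcp [587.3 -72.  141.9] yaw -124.6 | shift now [ 0.3  0.2 44.9] turn rad 0.0001 | shift after turn [ 0.5  0.4 44.9] tilt [-0.004  -0.0006] w 0.6 t 24.3
```

>>> drive_tool:
  moves:
    - {"delta_pos":[0,0,20],"turn":0,"claw":0.6}
    - {"delta_pos":[0,0,18],"turn":0,"claw":0.6}
    - {"delta_pos":[0,0,6],"turn":0,"claw":0.6}
    - {"delta_pos":[0,0,0],"turn":0,"claw":0.6}
    - {"delta_pos":[0,0,0],"turn":0,"claw":0}
    - {"delta_pos":[0,0,0],"turn":0,"claw":0}
    - {"delta_pos":[0,0,0],"turn":0,"claw":0}
    - {"delta_pos":[0,0,0],"turn":0,"claw":0}
    - {"delta_pos":[0,0,0],"turn":0,"claw":0}
    - {"delta_pos":[0,0,0],"turn":0,"claw":0}
    - {"delta_pos":[0,0,0],"turn":0,"claw":0}

```text
time_s: 25.68
tcp_pos: [0.5863, -0.071, 0.0993]
ee_rot: [[-0.568, -0.823, -0.004], [-0.823, 0.568, 0.001], [0.001, 0.004, -1.0]]
wrist_force: [-3.6, 3.6, 2.3]
gripper_width: 0.162
gripper_force: 30.0
```

>>> drive_tool:
  moves:
    - {"delta_pos":[0,1.3,0],"turn":0,"claw":0}
    - {"delta_pos":[0,0,3],"turn":0,"claw":0}
    - {"delta_pos":[0,0,3],"turn":0,"claw":0}
    - {"delta_pos":[0,0,2],"turn":0,"claw":0}
    - {"delta_pos":[0,0,0],"turn":0,"claw":0}
    - {"delta_pos":[0,0,0],"turn":0,"claw":0}

```text
time_s: 26.42
tcp_pos: [0.5863, -0.0709, 0.092]
ee_rot: [[-0.568, -0.823, -0.002], [-0.823, 0.568, 0.0], [0.001, 0.002, -1.0]]
wrist_force: [-4.6, 3.8, 6.3]
gripper_width: 0.16
gripper_force: 30.0
```

>>> drive_tool:
  moves:
    - {"delta_pos":[0,1,0.8],"turn":0,"claw":0}
    - {"delta_pos":[0,0,0],"turn":0,"claw":0}
    - {"delta_pos":[0,0,0],"turn":0,"claw":0}

```text
time_s: 26.8
tcp_pos: [0.5863, -0.0708, 0.0917]
ee_rot: [[-0.568, -0.823, 0.0], [-0.823, 0.568, -0.0], [0.0, -0.0, -1.0]]
wrist_force: [-3.9, 2.5, 6.0]
gripper_width: 0.157
gripper_force: 30.0
```

>>> drive_tool:
  moves:
    - {"delta_pos":[0,0.5,0.8],"turn":0,"claw":0}
    - {"delta_pos":[0,0,0],"turn":0,"claw":0}
    - {"delta_pos":[0,0,0],"turn":0.03,"claw":0}
    - {"delta_pos":[0,0,0],"turn":0.06,"claw":0}
    - {"delta_pos":[0,0,0],"turn":0.06,"claw":0}
    - {"delta_pos":[0,0,0],"turn":0,"claw":0}

```text
time_s: 27.55
tcp_pos: [0.5861, -0.0707, 0.0911]
ee_rot: [[-0.685, -0.729, 0.001], [-0.729, 0.685, -0.001], [-0.0, -0.001, -1.0]]
wrist_force: [-3.8, 1.1, 6.6]
gripper_width: 0.156
gripper_force: 30.0
```

```bash
python3 - <<'E'
from goto import rel
from m import *
s=monitor.sense(); print(np.round(s["wrist_force"],1),np.round(s["moment"],2)); rel(586.7,-72.2,97,235.4)
E
```

```text
[-3.8  1.1  6.6] [ 0.48  1.12 -0.03]
tcp [586.1 -70.7  91.1] yaw -133.2 | shift now [ 0.7 -1.4 -5.9] turn rad -0.1501 | shift after turn [ 0.9 -1.3 -5.9] tilt [ 0.0006 -0.0006] w 0.156 t 27.55
```

>>> drive_tool:
  moves:
    - {"delta_pos":[0,0,0],"turn":0.08,"claw":0}
    - {"delta_pos":[0,0,0],"turn":0.12,"claw":0}
    - {"delta_pos":[0,0,0],"turn":0.12,"claw":0}
    - {"delta_pos":[0,0,0],"turn":0.12,"claw":0}
    - {"delta_pos":[0,0,0],"turn":0.12,"claw":0}
    - {"delta_pos":[0,0,0],"turn":0.12,"claw":0}
    - {"delta_pos":[0,0,0],"turn":0.12,"claw":0}
    - {"delta_pos":[0,0,0],"turn":0.1,"claw":0}
    - {"delta_pos":[0,0,0],"turn":0.08,"claw":0}
    - {"delta_pos":[0,0,0],"turn":0.06,"claw":0}
    - {"delta_pos":[0,0,0],"turn":0,"claw":0}
    - {"delta_pos":[0,0,0],"turn":0,"claw":0}

```text
time_s: 29.05
tcp_pos: [0.5859, -0.0701, 0.0909]
ee_rot: [[-0.975, 0.221, 0.0], [0.221, 0.975, 0.0], [-0.0, 0.0, -1.0]]
wrist_force: [-3.3, 4.2, 7.6]
gripper_width: 0.16
gripper_force: 30.0
```

```bash
python3 - <<'E'
from goto import rel
from m import *
s=monitor.sense(); print(np.round(s["wrist_force"],1),np.round(s["moment"],2)); rel(586.7,-72.2,97,235.4-74.5)
E
```

```text
[-3.3  4.2  7.6] [ 1.12  1.22 -0.02]
tcp [585.9 -70.1  90.9] yaw 167.22 | shift now [-1.2 -1.8 -6.1] turn rad 0.1103 | shift after turn [-1.4 -1.7 -6.1] tilt [0.0003 0.0002] w 0.16 t 29.05
```

Turned 1.19 rad so far and not yet at the stop. I'll continue gently until the moment rises.

>>> drive_tool:
  moves:
    - {"delta_pos":[0,0,0],"turn":0.04,"claw":0}
    - {"delta_pos":[0,0,0],"turn":0.04,"claw":0}
    - {"delta_pos":[0,0,0],"turn":0.04,"claw":0}
    - {"delta_pos":[0,0,0],"turn":0.03,"claw":0}
    - {"delta_pos":[0,0,0],"turn":0,"claw":0}

```text
time_s: 29.68
tcp_pos: [0.586, -0.0701, 0.091]
ee_rot: [[-0.932, 0.362, 0.0], [0.362, 0.932, -0.0], [-0.0, -0.0, -1.0]]
wrist_force: [-3.5, 3.8, 6.6]
gripper_width: 0.161
gripper_force: 30.0
```

```bash
python3 - <<'E'
from goto import rel
from m import *
s=monitor.sense(); print(np.round(s["wrist_force"],1),np.round(s["moment"],2)); rel(586.7,-72.2,97,235.4-74.5)
E
```

```text
[-3.5  3.8  6.6] [1.16 1.24 0.52]
tcp [586.  -70.1  91. ] yaw 158.78 | shift now [-1.5 -1.7 -6. ] turn rad -0.0371 | shift after turn [-1.4 -1.7 -6. ] tilt [ 0.0001 -0.0003] w 0.161 t 29.675
```

The moment has jumped to 0.52 N m, so the knob is at the stop. I'll ease off, raise it with the spring and release.

>>> drive_tool:
  moves:
    - {"delta_pos":[0,0,0],"turn":-0.03,"claw":0}
    - {"delta_pos":[0,0,-3],"turn":0,"claw":0}
    - {"delta_pos":[0,0,-3],"turn":0,"claw":0}
    - {"delta_pos":[0,0,-2.5],"turn":0,"claw":0}
    - {"delta_pos":[0,0,0],"turn":0,"claw":0.6}
    - {"delta_pos":[0,0,0],"turn":0,"claw":0.6}
    - {"delta_pos":[0,0,0],"turn":0,"claw":0.6}
    - {"delta_pos":[0,0,0],"turn":0,"claw":0.6}
    - {"delta_pos":[0,0,-15],"turn":0,"claw":0.6}
    - {"delta_pos":[0,0,-40],"turn":0,"claw":0.6}
    - {"delta_pos":[0,0,-50],"turn":0,"claw":0.6}
    - {"delta_pos":[0,0,-30],"turn":0,"claw":0.6}

```text
time_s: 31.18
tcp_pos: [0.5869, -0.0705, 0.238]
ee_rot: [[-0.942, 0.336, 0.006], [0.336, 0.942, -0.0], [-0.005, 0.002, -1.0]]
wrist_force: [0.2, 0.7, 0.2]
gripper_width: 0.6
gripper_force: 0.0
```

>>> drive_tool:
  moves:
    - {"delta_pos":[50,-20,0],"turn":0,"claw":0.6}
    - {"delta_pos":[50,-20,0],"turn":0,"claw":0.6}
    - {"delta_pos":[50,-20,0],"turn":0,"claw":0.6}
    - {"delta_pos":[0,0,0],"turn":0,"claw":0.6}
    - {"delta_pos":[0,0,0],"turn":0,"claw":0.6}

```text
time_s: 31.8
tcp_pos: [0.4253, -0.0764, 0.2351]
ee_rot: [[-0.942, 0.336, 0.003], [0.336, 0.942, 0.0], [-0.003, 0.001, -1.0]]
wrist_force: [-0.8, 0.2, 0.2]
gripper_width: 0.596
gripper_force: 0.0
```

```bash
python3 - <<'E'
from m import *
im=[]
for n in("scene","side"):
    c=cap(n); P=cloud(c); Z=P[...,2]; im.append(c["color"])
    m=near(P,.587,-.072,.04)&(Z>.110)&(Z<.135); print(n,"knob",m.sum(),*rect(P[m][:,:2]),np.percentile(Z[m],[50,90]))
save("end",np.hstack([cv2.resize(im[0][80:320,230:430],(450,540)),cv2.resize(im[1][140:300,250:400],(350,373)) if 0 else cv2.resize(im[1][140:300,270:400],(350,540))]))
print(monitor.sense()["tcp_pos"])
E
```

```text
scene knob 100 [586.4 -71.8] [57.  17.5] -20.1 [0.1246378  0.12922091]
side knob 108 [586.9 -73.1] [55.1 17.9] -18.1 [0.12199677 0.1267011 ]
[ 0.42570941 -0.07629093  0.23423898]
```

View pics/end.png

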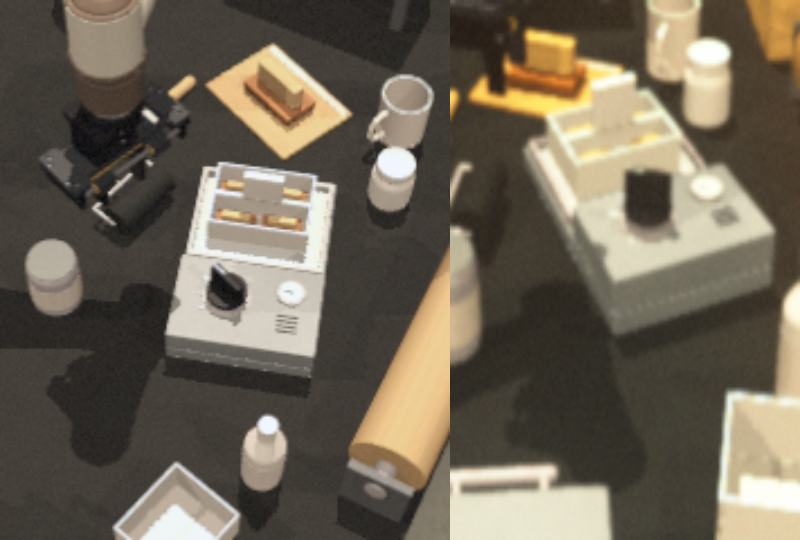

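The block lies flat mid-pad (280,85) and the tub sits in the rim (262,210) with its stamps. The knob (225,285) is up and turned 74.5°, which is the full 1.3 rad. The bystanders in view haven't moved.

```bash
python3 -c "
from station import ticket
print(ticket.finish_job())"
```

```text
the job is handed in; nothing more can be done
None
```

The job is handed in at about 32 s: the block lies flat in the middle of the pad, the tub is on the plate inside the rim with all four stamps, and the knob is at the drying stop and back up; no verdict came back.

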